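Put the gel kit back in its caddy

TASK

Put the gel kit back in the white caddy on the nail desk: stand each of the three square gel bottles upright in the well with the swatch of its own colour, and lay the clean lilac buffer block flat and lengthwise in the long bay behind the wells. Set each thing down, do not drop it, and leave the round air-dry polish bottle and the used grey-brown buffer block just where they are.

Things in the scene. Friction and masses are not known exactly. Their poses are not given: they have to be found in the camera images.
- gel_pink_mid (a point): Centre (half-way up, origin 35 mm above its base) of the pink gel polish bottle: SQUARE pink body 30 x 30 mm and 37 mm tall, above it a round WHITE screw cap 16 mm across (from 6 mm to 35 mm above this point) with a pink dot on top; 70 mm tall in all, 40 to 75 g. It stands upright on the desk; z up, x and y along the sides of the square body. Take it by the cap from above.
- gel_turquoise_mid (a point): Centre (half-way up, origin 35 mm above its base) of the turquoise gel polish bottle: SQUARE turquoise body 30 x 30 mm and 37 mm tall, above it a round WHITE screw cap 16 mm across (from 6 mm to 35 mm above this point) with a turquoise dot on top; 70 mm tall in all, 40 to 75 g. It stands upright on the desk; z up, x and y along the sides of the square body. Take it by the cap from above.
- gel_orange_mid (a point): Centre (half-way up, origin 35 mm above its base) of the orange gel polish bottle: SQUARE orange body 30 x 30 mm and 37 mm tall, above it a round WHITE screw cap 16 mm across (from 6 mm to 35 mm above this point) with an orange dot on top; 70 mm tall in all, 40 to 75 g. It stands upright on the desk; z up, x and y along the sides of the square body. Take it by the cap from above.
- buffer_mid (a point): Centre of the clean buffer block: plain LILAC block lying on the desk, 95 mm long (its x) x 25 mm wide (its y) x 25 mm tall, 20 to 40 g; the centre is 12.5 mm above its underside.
- well_pink: Well for the pink gel: grey square cup with pink floor and a pink nail swatch on the tab at its front (-x), fixed in the caddy. Outside 52 mm, inside 47 mm square. Origin: centre of its underside, 4 mm above the desk; x, y along its sides. Inner floor 3 mm, rim 22 mm above it; a bottle standing inside has its centre 38 mm above it. The 3 wells stand 54.5 mm apart along their y, in any order.
- well_turquoise: Well for the turquoise gel: grey square cup with turquoise floor and a turquoise nail swatch on the tab at its front (-x), fixed in the caddy. Outside 52 mm, inside 47 mm square. Origin: centre of its underside, 4 mm above the desk; x, y along its sides. Inner floor 3 mm, rim 22 mm above it; a bottle standing inside has its centre 38 mm above it. The 3 wells stand 54.5 mm apart along their y, in any order.
- well_orange: Well for the orange gel: grey square cup with orange floor and an orange nail swatch on the tab at its front (-x), fixed in the caddy. Outside 52 mm, inside 47 mm square. Origin: centre of its underside, 4 mm above the desk; x, y along its sides. Inner floor 3 mm, rim 22 mm above it; a bottle standing inside has its centre 38 mm above it. The 3 wells stand 54.5 mm apart along their y, in any order.
- bay (a point): Floor centre of the buffer bay in the fixed white caddy (132 x 174 mm), 53 mm behind (+x of) the row of wells. z up, y along the row and along the bay. Recess 48 mm wide (x), 125 mm long (y), floor (this point) 14 mm above the desk, lip 6 mm high; a block lying in it has its centre 12.5 mm above this point. Well rims are 12 mm above it; a 14 mm high glass dish is past its -y end.
- airdry_mid (a point): Centre (35 mm above its base) of a look-alike that stays: air-dry polish bottle with a ROUND pink body 32 mm across and a BLACK cap 16 mm across, 70 mm tall, standing on the desk.
- used_buffer_mid (a point): Centre of a look-alike that stays: the used buffer block, scuffed GREY-BROWN, 95 x 25 x 25 mm, lying on the desk; long side along its x.
Things that resemble listed ones, but are neither listed nor needed, are in the scene too. What is shaped like the part that bears buffer_mid but yellow is not meant.

How it is judged:
At the end, for the whole second after the job is handed in: Each gel bottle upright (0.12 rad) on the floor of its own well (within 16 mm of centre); lilac buffer flat in the bay within 14 mm across, 18 mm along, 0.3 rad; all released and at rest; the air-dry bottle and used buffer within 20 mm of their starts (horizontal distance between gel_pink_mid and well_pink below 0.016 m and z of gel_pink_mid in the frame of well_pink between 0.034 and 0.042 m and angle between each of gel_pink_mid, gel_turquoise_mid, gel_orange_mid's own z axis and vertical below 0.12 rad and linear speed of each of gel_pink, gel_turquoise, gel_orange, buffer below 0.02 m/s and horizontal distance between gel_turquoise_mid and well_turquoise below 0.016 m and z of gel_turquoise_mid in the frame of well_turquoise between 0.034 and 0.042 m and horizontal distance between gel_orange_mid and well_orange below 0.016 m and z of gel_orange_mid in the frame of well_orange between 0.034 and 0.042 m and x of buffer_mid in the frame of bay between -0.014 and 0.014 m and y of buffer_mid in the frame of bay between -0.018 and 0.018 m and z of buffer_mid in the frame of bay between 0.009 and 0.016 m and angle between the x axis of buffer_mid and the y axis of bay, either way round below 0.3 rad and distance of each of airdry_mid, used_buffer_mid from where it was at the start of the episode below 0.02 m); the robot touches nothing.
It fails at once if the round air-dry bottle is moved more than 20 mm (distance of airdry_mid from where it was at the start of the episode above 0.02 m).
It fails at once if the used buffer block is moved more than 20 mm (distance of used_buffer_mid from where it was at the start of the episode above 0.02 m).
It fails at once if a gel bottle or the clean buffer is dropped or flung: it moves faster than 0.6 m/s with no finger on it (a fall of about 18 mm) ((linear speed of gel_pink above 0.6 m/s and contact force between the fingers and gel_pink below 0.05 N) or (linear speed of gel_turquoise above 0.6 m/s and contact force between the fingers and gel_turquoise below 0.05 N) or (linear speed of gel_orange above 0.6 m/s and contact force between the fingers and gel_orange below 0.05 N) or (linear speed of buffer above 0.6 m/s and contact force between the fingers and buffer below 0.05 N)).
It also fails if it takes over 85 s, if anything falls off the work surface, if the arm or the gripper's body presses on something with over 40 N, if the wrist force passes 120 N, or if a joint passes its speed limit or range.

ROBOT

A 6-joint arm with a two-finger parallel gripper is mounted at the origin on the work surface. World frame = base frame: x ahead of the robot, y to its left, z up, the work surface at z = 0. Lengths are in m, angles in rad, forces in N, time in s.
With the tool pointing down it reaches from about 0.35 to 0.975 m from the base axis. Payload 17.4 kg.
Tool frame: the origin (TCP) lies midway between the tips of the shut fingers; the grasp point (between the pads) lies 19 mm behind it (ctrl.hold_point_z is the z of the grasp point in the tool frame, in m); z points along the fingers, y is the line along which they close (so a half turn about z gives the same grasp; the last joint's range is limited). The gripper opens to 85 mm and grips with 20 to 120 N. Pads are 22 mm wide; open, the fingers measure 114 mm over their backs; the gripper's body (76 mm by 85 mm) begins 54 mm behind the grasp point. The pads swing forward as they close: fully open they stand 13 mm farther back than shut.
Start: joints at [1.197, 0.116, 1.442, -0, 1.584, -0.038], TCP at [0.222, 0.637, 0.231] pointing down, gripper open.
Joint ranges: [-2.83, 2.83], [-0.83, 2.19], [0.07, 2.5], [-1.14, 4.28], [0.01, 3], [-2.97, 2.97]. Speed limits (rad/s): [1.89, 1.89, 2.22, 3.14, 3.14, 3.14].

INTERFACE

Orientations are given as a unit quaternion [w, x, y, z].
In Python, from cell import readout, imaging, ctrl, nets gives the robot as it stands.
- The arm moves only by the tool move_arm, never from a script. Its arguments are lists of equal length, an entry for each row: "linear": the shift along the tool's x, y, z normalised to -1 to 1, where 1 is 0.6 m, a list of three; "roll": the turn about the tool's z normalised to -1 to 1, where 1 is 180 degrees; "gripper": the gripper's target within -1 to 1 (shut at 1, half-way at 0, fully open at -1). A call has 1 to 8 rows; each row shifts and turns the commanded pose from where the row before left it, along the tool's axes as they then stand; what a row does not reach is not made up. A row lasts 1/8 s, in which the tool goes at most 62.5 mm and 10.7 degrees, less where a joint would pass 70% of its speed; a pose out of reach is approached as far as the arm can. A call with a number of a shift or a turn outside -1 to 1 is refused whole. A call with a gripper value outside its range is refused whole. The fingers move at their own pace and stop on an object; "newtons" is the grip in N (left out, the last holds). Time passes only in rows, so rows that do not move let the fingers close. It gives the time, the measured TCP pose, the force, the opening and the grip force at its end, in the units of the state.
- readout.read_state(): the state, without advancing time (a new reading comes with each control period).
- imaging.get_image(name): name is "scene" or "top"; returns a dict with "frame" (384x512x3 uint8, red, green, blue), "K" (3x3 intrinsics, pixels), "T" (4x4, takes a point from camera to world coordinates). Camera axes: x right, y down, z forward; pixel columns grow to the right and rows downward; lengths in m; the calibration is good to about 2 mm. A picture is of the moment at which its call begins. There is no depth.
- ctrl.sign_off(): hands the job in; it is judged then, once.
Trained networks look in a picture, given as the dict that the camera call returned (one of the last four; its "shot" number tells which), for a name from the list of things; names that differ only in an ending like _2 or _b are one class to them, and where a whole thing is asked for, a point or a joint stands for the part that bears it (a point fixed in the world has none). Each returns a list of dicts, best first, with "confidence" (0 to 1); they miss things now and then, are a little off and sometimes report something else, mostly with a low value. They report only what shows in the picture. A call takes as long as a camera call. They do not tell look-alikes from the thing itself.
- nets.boxes_of(picture, target): "bbox" ([left, top, right, bottom] in pixels, round what is visible of it).
The state is a dict: "time_s": time; "joint_pos": joint angles; "dq": joint speeds; "tau": joint torques, N m; "position": TCP position; "tool_rot": TCP orientation; "contact_force": force on the tool from outside, world axes, zero at the start; "torque": the same for the moment, N m; "gripper_width": opening from 0.0 (shut) to 1.0 (fully open); "grasp_force": force on a finger pad.
Only numpy, scipy, OpenCV 4.12 (cv2) and the standard library are available. Lean on these libraries where they do the work, as an engineer would, in place of code of your own. Each camera call takes 0.05 s, during which the arm holds its last target. There are 200 camera calls.

## Working session

There is one attempt and no reset: what is moved stays moved. The work goes in short steps, Python scripts to look and compute and a tool call to move; the robot and the scene stay as the last step left them, time stands still between calls to the robot, and variables do not carry over. Pictures are saved under pics/ and viewed, at most 14 in all, crops included, and the job is handed in when it is done.

Besides the shell and the picture viewer there is one more tool, called after "Emit:" by a JSON object that holds its "method" and its "body". move_arm: Moves the arm, as the interface text tells. Its arguments: {"type":"object","properties":{"linear":{"type":"array"},"roll":{"type":"array"},"gripper":{"type":"array"},"newtons":{"type":"number"}},"required":["linear","roll","gripper"]}

```bash
mkdir -p pics; ls; cat > h.py <<'E'
import numpy as np, cv2
from cell import readout, imaging, ctrl, nets
def snap(n,save=None):
    p=imaging.get_image(n)
    if save: cv2.imwrite('pics/'+save,cv2.cvtColor(p['frame'],cv2.COLOR_RGB2BGR))
    return p
def ray(p,u,v):
    d=np.linalg.inv(p['K'])@[u,v,1]; T=np.array(p['T']); d=T[:3,:3]@d
    return T[:3,3],d/np.linalg.norm(d)
def atz(p,u,v,z):
    o,d=ray(p,u,v); return o+d*(z-o[2])/d[2]
def tri(p,a,q,b):
    A=[];B=[]
    for pp,x in((p,a),(q,b)):
        o,d=ray(pp,*x); M=np.eye(3)-np.outer(d,d); A.append(M);B.append(M@o)
    return np.linalg.lstsq(np.vstack(A),np.hstack(B),rcond=None)[0]
E
python3 - <<'E'
from h import *
np.set_printoptions(precision=3,suppress=True)
for n in('scene','top'):
    p=snap(n,n+'1.png'); print(n,p['K'],p['T'])
    for t in['gel_pink_mid','gel_turquoise_mid','gel_orange_mid','buffer_mid','well_pink','well_turquoise','well_orange','bay','airdry_mid','used_buffer_mid']:
        try: print(t,[(np.round(d['bbox']).tolist(),round(d['confidence'],2)) for d in nets.boxes_of(p,t)])
        except Exception as e: print(t,e)
print(readout.read_state(), ctrl.hold_point_z)
E
```

```text
pics
scene [[486.043   0.    252.663]
 [  0.    486.043 192.714]
 [  0.      0.      1.   ]] [[-0.119  0.858 -0.5    1.015]
 [ 0.993  0.108 -0.051  0.076]
 [ 0.01  -0.503 -0.864  1.002]
 [ 0.     0.     0.     1.   ]]
gel_pink_mid [([377.0, 256.0, 395.0, 283.0], 0.75)]
gel_turquoise_mid [([92.0, 203.0, 109.0, 224.0], 0.72)]
gel_orange_mid [([182.0, 171.0, 200.0, 196.0], 0.69)]
buffer_mid [([364.0, 187.0, 408.0, 208.0], 0.68)]
well_pink [([252.0, 243.0, 280.0, 275.0], 0.9)]
well_turquoise [([275.0, 250.0, 301.0, 282.0], 0.78), ([223.0, 232.0, 257.0, 266.0], 0.35)]
well_orange [([225.0, 233.0, 259.0, 268.0], 0.74)]
bay [([213.0, 231.0, 312.0, 312.0], 0.63)]
airdry_mid [([300.0, 179.0, 312.0, 200.0], 0.68)]
used_buffer_mid [([95.0, 158.0, 125.0, 190.0], 0.61)]
top [[468.584   0.    258.444]
 [  0.    468.584 190.312]
 [  0.      0.      1.   ]] [[-0.011 -0.98   0.2    0.217]
 [-1.     0.011 -0.003  0.027]
 [ 0.    -0.2   -0.98   1.415]
 [ 0.     0.     0.     1.   ]]
gel_pink_mid [([154.0, 153.0, 167.0, 168.0], 0.61)]
gel_turquoise_mid [([250.0, 150.0, 273.0, 177.0], 0.68)]
gel_orange_m
[... 197 characters left out ...]
215.0, 143.0, 235.0, 168.0], 0.64)]
well_orange [([251.0, 150.0, 270.0, 177.0], 0.81)]
bay [([213.0, 124.0, 277.0, 180.0], 0.59)]
airdry_mid []
used_buffer_mid [([363.0, 200.0, 388.0, 226.0], 0.6), ([152.0, 153.0, 166.0, 167.0], 0.33)]
{'time_s': 1.1, 'joint_pos': array([ 1.197,  0.116,  1.442, -0.   ,  1.584, -0.038]), 'dq': array([ 0.001,  0.   ,  0.   , -0.   , -0.001, -0.002]), 'tau': array([ -0.005, -73.175, -63.264,  -0.   ,   0.   ,   0.   ]), 'position': array([0.222, 0.637, 0.231]), 'tool_rot': array([0.   , 0.167, 0.986, 0.   ]), 'contact_force': array([0.879, 0.339, 0.544]), 'torque': array([-0.017, -0.006,  0.007]), 'grasp_force': 0.0, 'gripper_width': 0.9990740581682825} -0.0187
```

```bash
python3 - <<'E'
import cv2
for n in('scene','top'):
    i=cv2.imread(f'pics/{n}1.png')
    i=i[110:340,40:460] if n=='scene' else i[90:300,80:440]
    cv2.imwrite(f'pics/{n}1c.png',cv2.resize(i,None,fx=1.9 if n=='scene' else 2.2,fy=1.9 if n=='scene' else 2.2,interpolation=cv2.INTER_CUBIC))
E
```

```text
(no output)
```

View pics/scene1c.png

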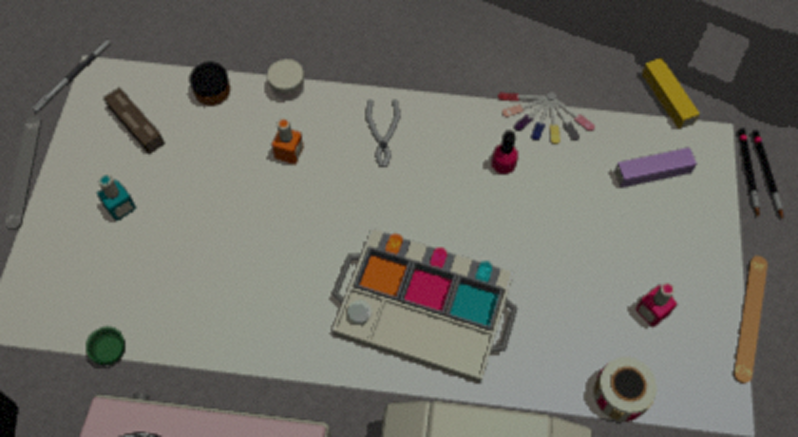

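View pics/top1c.png

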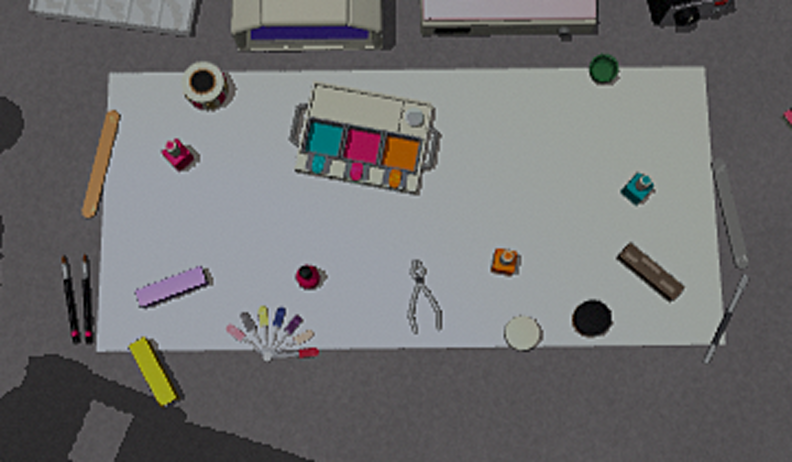

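Crops (scene px = 40+u/1.9, 110+v/1.9; top px = 80+u/2.2, 90+v/2.2). Everything lies clear of everything else, and the caddy is turned about -10°.

Candidates:
- **Pink gel:** the square bottle at scene (386,270) / top (160,160). The round, black-capped one at scene (306,190) / top (220,215) is the air-dry bottle and stays.
- **Turquoise gel:** scene (100,213) / top (370,175).
- **Orange gel:** scene (191,184) / top (309,209). The dark brown jar at scene (150,153) and the other jars are not bottles.
- **Buffer:** lilac at scene (386,198) / top (158,220). Not yellow at scene (393,158) and not grey-brown at scene (110,173).

Next I fit the models to colour masks in both views.

```bash
cat > fit.py <<'E'
from h import *
from scipy.optimize import minimize
S=8
def proj(p,P):
    T=np.linalg.inv(np.array(p['T'])); c=P@T[:3,:3].T+T[:3,3]; q=c@p['K'].T; return q[:,:2]/q[:,2:]
def prism(x,y,yaw,a,b,z0,z1):
    c=np.array([[a,b],[-a,b],[-a,-b],[a,-b]])/2; R=np.array([[np.cos(yaw),-np.sin(yaw)],[np.sin(yaw),np.cos(yaw)]])
    c=c@R.T+[x,y]; return np.vstack([np.c_[c,np.full(4,z)] for z in(z0,z1)])
def cyl(x,y,r,z0,z1):
    t=np.linspace(0,2*np.pi,24); c=np.c_[x+r*np.cos(t),y+r*np.sin(t)]
    return np.vstack([np.c_[c,np.full(24,z)] for z in(z0,z1)])
def fill(p,P,box):
    u=(proj(p,P)+.5-[box[0],box[1]])*S
    m=np.zeros(((box[3]-box[1])*S,(box[2]-box[0])*S),np.float32)
    cv2.fillPoly(m,[cv2.convexHull(np.round(u*16).astype(np.int32))],1,cv2.LINE_8,4); return m
def mask(p,box,hue,smin=90,big=True,vmin=50):
    h=cv2.cvtColor(p['frame'],cv2.COLOR_RGB2HSV)[box[1]:box[3],box[0]:box[2]]
    dh=np.abs((h[...,0].astype(int)-hue+90)%180-90)
    m=((dh<14)&(h[...,1]>smin)&(h[...,2]>vmin)).astype(np.uint8)
    n,l,s,_=cv2.connectedComponentsWithStats(m)
    if big: m=(l==1+np.argmax(s[1:,4])).astype(np.uint8)
    return m.astype(np.float32)
def down(m): return cv2.resize(m,None,fx=1/S,fy=1/S,interpolation=cv2.INTER_AREA)
def fit(model,views,x0s,scale):
    # views: (pic,box,mask); model(params,pic,box)->hi-res mask
    f=lambda v:sum(np.abs(cv2.GaussianBlur(down(model(v,p,b)),(0,0),.8)-cv2.GaussianBlur(m,(0,0),.8)).sum()/m.sum() for p,b,m in views)
    best=None
    for x0 in x0s:
        x0=np.array(x0,float); sim=np.vstack([x0]+[x0+np.eye(len(x0))[i]*scale[i] for i in range(len(x0))])
        r=minimize(f,x0,method='Nelder-Mead',options=dict(initial_simplex=sim,maxiter=300,xatol=1e-4,fatol=1e-3))
        if best is None or r.fun<best.fun: best=r
    return best
def bottle(v,p,b):
    x,y,z,w=v; m=fill(p,prism(x,y,w,.03,.03,z,z+.037),b)
    return m*(1-fill(p,cyl(x,y,.008,z+.037,z+.070),b))
def block(v,p,b): x,y,z,w=v; return fill(p,prism(x,y,w,.095,.025,z,z+.025),b)
def well(v,p,b):
    x,y,z,w=v; return fill(p,prism(x,y,w,.047,.047,z,z),b)*fill(p,prism(x,y,w,.047,.047,z+.019,z+.019),b)
E
python3 - <<'E'
from fit import *
np.set_printoptions(precision=4,suppress=True)
s=snap('scene');t=snap('top')
J=[('pink',bottle,(360,245,410,300),(148,140,178,180),170,(386,275),90),
('turq',bottle,(85,190,120,235),(355,160,385,190),90,(101,218),90),
('orange',bottle,(175,160,210,205),(295,195,325,225),10,(191,188),120),
('lilac',block,(355,180,415,215),(135,205,180,240),137,(386,200),50),
('wpink',well,(240,240,290,285),(230,143,258,170),170,(265,262),90),
('wturq',well,(268,248,310,290),(212,140,240,166),90,(289,270),90),
('woran',well,(215,232,262,275),(248,145,276,180),10,(241,254),120)]
for n,mod,bs,bt,hue,c,sm in J:
    V=[(s,bs,mask(s,bs,hue,sm)),(t,bt,mask(t,bt,hue,sm))]
    g=atz(s,*c,.015)
    x0=[[g[0],g[1],.007 if mod is well else .0,w] for w in((-.6,0.,.6,1.2,1.8) if mod is block else (-.5,0.,.5))]
    r=fit(mod,V,x0,[.008,.008,.005,.2]); print(n,[int(v[2].sum()) for v in V],r.x,round(r.fun,3))
    if mod is not well and mod is not block:
        print('  capcol', t['frame'][int(proj(t,np.array([[r.x[0],r.x[1],.07]]))[0,1]),int(proj(t,np.array([[r.x[0],r.x[1],.07]]))[0,0])])
P=s['frame'];B=lambda c,x:cv2.resize(P[c[1]:c[1]+48,c[0]:c[0]+48],(380,290) if 0 else (290,290),interpolation=cv2.INTER_CUBIC)
o=np.vstack([np.hstack([B((362,245),0),B((78,190),0)]),np.hstack([B((168,160),0),B((362,174),0)])])
cv2.imwrite('pics/close.png',cv2.cvtColor(o,cv2.COLOR_RGB2BGR))
E
```

```text
pink [159, 87] [0.6002 0.3238 0.0077 0.7714] 1.091
  capcol [158   3  72]
turq [92, 69] [ 0.5475 -0.3178  0.0095 -0.8435] 2.16
  capcol [  9 111 114]
orange [170, 86] [ 0.4463 -0.1283  0.0046 -0.1728] 0.806
  capcol [159  74   0]
lilac [443, 257] [0.4163 0.328  0.0033 1.985 ] 0.618
wpink [371, 237] [ 0.6125  0.0647  0.0068 -0.2273] 0.3
wturq [375, 222] [ 0.6231  0.1181  0.0046 -0.2133] 0.256
woran [354, 246] [ 0.6017  0.0115  0.0071 -0.2088] 0.302
```

View pics/close.png

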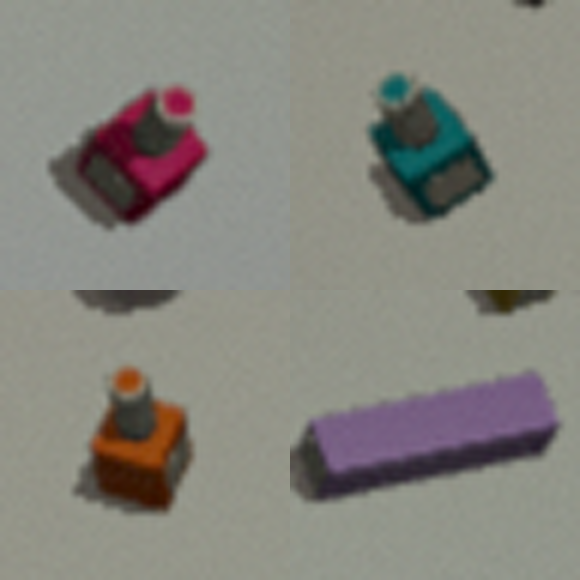

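The crop confirms the choice: three square bottles with white caps and coloured dots, and the lilac block. The side labels spoil the masks, so I refit with the dot modelled and z held as a check.

```bash
python3 - <<'E'
from fit import *
np.set_printoptions(precision=4,suppress=True)
s=snap('scene');t=snap('top')
def bot(v,p,b):
    m=bottle(v,p,b); x,y,z,w=v
    return np.maximum(m,fill(p,cyl(x,y,.0055,z+.07,z+.0701),b))
J=[('pink',bot,(360,245,410,300),(148,140,178,180),170,(.600,.324),70),
('turq',bot,(85,190,120,235),(355,160,385,190),90,(.5475,-.318),80),
('orange',bot,(175,160,210,205),(295,195,325,225),10,(.446,-.128),100),
('lilac',block,(355,180,415,215),(135,205,180,240),137,(.416,.328),45)]
for n,mod,bs,bt,hue,c,sm in J:
    V=[]
    for p,b in((s,bs),(t,bt)):
        m=mask(p,b,hue,sm,True,18)
        # add label hole: close
        m=cv2.morphologyEx(np.pad(m,8),cv2.MORPH_CLOSE,np.ones((3,3)))[8:-8,8:-8]
        V.append((p,b,m))
    W=(1.7,1.985,2.2) if mod is block else (-.7,-.35,0.,.35,.7)
    r=fit(mod,V,[[*c,0,w] for w in W],[.006,.006,.004,.2])
    m0=lambda v,p,b:mod([v[0],v[1],0,v[2]],p,b)
    q=fit(m0,V,[[*c,w] for w in W],[.006,.006,.2])
    print(n,r.x,round(r.fun,3),'z=0:',q.x,round(q.fun,3))
    if mod is bot: print('  proj dot', proj(s,np.array([[q.x[0],q.x[1],.07]])),proj(t,np.array([[q.x[0],q.x[1],.07]])))
E
```

```text
pink [0.6011 0.3239 0.0031 0.7744] 0.692 z=0: [ 0.6005  0.3242 -0.8028] 0.722
  proj dot [[391.8888 260.9486]] [[157.0148 155.7034]]
turq [ 0.5464 -0.3172  0.0038 -0.8391] 0.951 z=0: [ 0.5464 -0.3178  0.7215] 0.996
  proj dot [[ 94.7196 204.0074]] [[373.7617 171.0664]]
orange [ 0.4459 -0.1291  0.0045 -0.2   ] 0.772 z=0: [ 0.4442 -0.1288  1.4362] 0.825
  proj dot [[188.8245 173.9326]] [[310.9994 205.8588]]
lilac [0.4154 0.3287 0.0004 1.9209] 0.368 z=0: [0.4164 0.3278 1.9385] 0.366
```

```bash
cat > plan.py <<'E'
import sys; from h import *
# usage: plan.py x y z closing_angle n   -> rows in tool units
def plan(x,y,z,al,n):
    s=readout.read_state(); P=np.array(s['position']); w,a,b,c=s['tool_rot']
    R=np.array([[1-2*(b*b+c*c),2*(a*b-w*c),2*(a*c+w*b)],[2*(a*b+w*c),1-2*(a*a+c*c),2*(b*c-w*a)],[2*(a*c-w*b),2*(b*c+w*a),1-2*(a*a+b*b)]])
    cur=np.arctan2(R[1,1],R[0,1]); d=(al-cur+np.pi/2)%np.pi-np.pi/2
    roll=round(-d/n/np.pi,3); L=[]
    for i in range(n):
        D=(np.array([x,y,z])-P)/(n-i); l=np.round(R.T@D/.6,3); L.append(l.tolist())
        P=P+R@l*.6; t=roll*np.pi; R=R@np.array([[np.cos(t),-np.sin(t),0],[np.sin(t),np.cos(t),0],[0,0,1]])
    print('t',round(s['time_s'],2),'pos',np.round(s['position'],4),'ang',round(cur,3),'w',round(s['gripper_width'],3),'j6',round(s['joint_pos'][5]-d,2)); print(L,'roll',roll,'deg/row',round(roll*180,1),'mm/row',round(np.linalg.norm(l)*600))
plan(*map(float,sys.argv[1:5]),int(sys.argv[5]))
E
python3 plan.py .416 .328 .08 .36 8
```

```text
t 1.3 pos [0.2224 0.6373 0.2313] ang 1.235 w 1.0 j6 0.84
[[-0.059, -0.048, 0.032], [-0.064, -0.041, 0.031], [-0.068, -0.033, 0.032], [-0.072, -0.026, 0.031], [-0.074, -0.018, 0.032], [-0.075, -0.009, 0.031], [-0.076, -0.001, 0.032], [-0.076, 0.007, 0.031]] roll 0.035 deg/row 6.3 mm/row 49
```

Emit:
{"method": "move_arm", "body": {"linear": [[-0.059,-0.048,0.032],[-0.064,-0.041,0.031],[-0.068,-0.033,0.032],[-0.072,-0.026,0.031],[-0.074,-0.018,0.032],[-0.075,-0.009,0.031],[-0.076,-0.001,0.032],[-0.076,0.007,0.031]], "roll": [0.035,0.035,0.035,0.035,0.035,0.035,0.035,0.035], "gripper": [-0.2,-0.2,-0.2,-0.2,-0.2,-0.2,-0.2,-0.2], "newtons": 30}}

```text
time_s: 2.3
position: [0.4165, 0.3266, 0.0797]
tool_rot: [0.0, 0.572, 0.82, 0.0]
contact_force: [0.6, -0.6, -0.4]
gripper_width: 0.599
grasp_force: 0.0
```

```bash
python3 plan.py .416 .328 .010 .36 3; python3 - <<'E'
from h import *
p=snap('scene','b1.png'); i=cv2.imread('pics/b1.png')[140:260,310:450]; cv2.imwrite('pics/b1c.png',cv2.resize(i,None,fx=4,fy=4,interpolation=cv2.INTER_CUBIC))
E
```

```text
t 2.3 pos [0.4165 0.3266 0.0797] ang 0.352 w 0.599 j6 0.26
[[0.001, -0.0, 0.039], [0.001, -0.0, 0.039], [0.0, -0.0, 0.038]] roll -0.001 deg/row -0.2 mm/row 23
```

View pics/b1c.png

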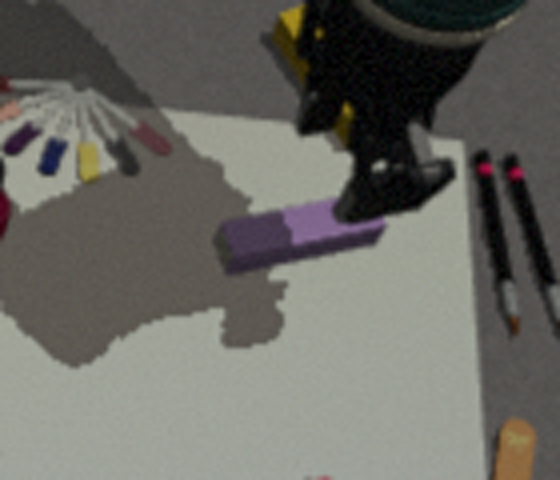

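The crop shows the gripper straddling the lilac block, displaced up-right in the image by its height as expected. Descending and closing.

Emit:
{"method": "move_arm", "body": {"linear": [[0.001,0,0.039],[0.001,0,0.039],[0,0,0.038],[0,0,0],[0,0,0],[0,0,0],[0,0,0],[0,0,0]], "roll": [0,0,0,0,0,0,0,0], "gripper": [-0.2,-0.2,-0.2,-0.2,1,1,1,1], "newtons": 30}}

```text
time_s: 3.35
position: [0.4161, 0.3295, 0.0119]
tool_rot: [0.0, 0.571, 0.821, 0.001]
contact_force: [0.1, 0.1, 6.6]
gripper_width: 0.284
grasp_force: 30.9
```

```bash
python3 plan.py .4161 .3295 .10 .36 2;python3 plan.py .667 .053 .10 -.205 8
```

```text
t 3.35 pos [0.4161 0.3295 0.0119] ang 0.355 w 0.284 j6 0.26
[[0.0, 0.0, -0.073], [0.0, 0.0, -0.074]] roll -0.001 deg/row -0.2 mm/row 44
t 3.35 pos [0.4161 0.3295 0.0119] ang 0.355 w 0.284 j6 0.83
[[-0.072, 0.029, -0.018], [-0.07, 0.034, -0.018], [-0.068, 0.039, -0.018], [-0.065, 0.043, -0.019], [-0.061, 0.048, -0.018], [-0.058, 0.052, -0.019], [-0.054, 0.055, -0.018], [-0.051, 0.059, -0.019]] roll 0.022 deg/row 4.0 mm/row 48
```

Emit:
{"method": "move_arm", "body": {"linear": [[-0.072,0.029,-0.04],[-0.07,0.034,-0.04],[-0.068,0.039,-0.03],[-0.065,0.043,-0.02],[-0.061,0.048,-0.017],[-0.058,0.052,0],[-0.054,0.055,0],[-0.051,0.059,0]], "roll": [0.022,0.022,0.022,0.022,0.022,0.022,0.022,0.022], "gripper": [1,1,1,1,1,1,1,1]}}

```text
time_s: 4.35
position: [0.6675, 0.0513, 0.0993]
tool_rot: [0.0, 0.774, 0.633, 0.0]
contact_force: [-0.0, 0.8, -0.1]
gripper_width: 0.287
grasp_force: 30.1
```

```bash
python3 plan.py .667 .053 .029 -.205 3;  python3 - <<'E'
from h import *
p=snap('scene','b2.png'); i=cv2.imread('pics/b2.png')[180:330,200:400]; cv2.imwrite('pics/b2c.png',cv2.resize(i,None,fx=3,fy=3,interpolation=cv2.INTER_CUBIC))
E
```

```text
t 4.35 pos [0.6675 0.0513 0.0993] ang -0.2 w 0.287 j6 0.24
[[0.001, -0.001, 0.039], [0.001, -0.0, 0.039], [0.001, -0.001, 0.039]] roll 0.001 deg/row 0.2 mm/row 23
```

View pics/b2c.png

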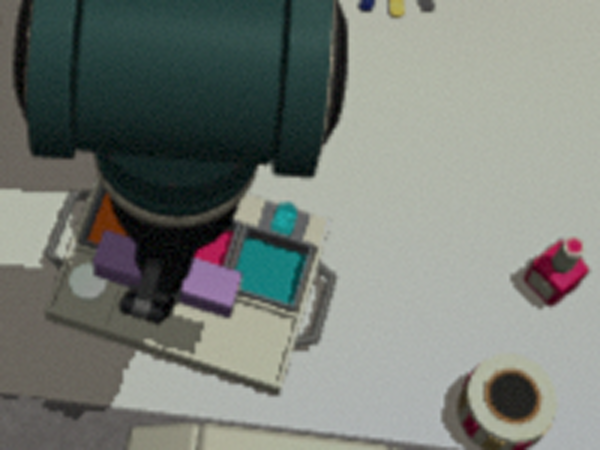

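The block hangs level and parallel to the caddy. The bay doesn't look centred on the row, because the dish takes the -y end. I'll check that in the first pictures with projected outlines.

```bash
python3 - <<'E'
from fit import *
p=imaging.get_image('scene'); o=[]
i=cv2.imread('pics/scene1.png')[225:320,205:320]; f=6
g=cv2.resize(i,None,fx=f,fy=f,interpolation=cv2.INTER_CUBIC); g=cv2.convertScaleAbs(g,alpha=1.5,beta=-60)
c,s=np.cos(-.205),np.sin(-.205)
def at(lx,ly,z): return [.6124+c*lx-s*ly,.0648+s*lx+c*ly,z]
def pt(*a): return tuple(int(v) for v in ((proj(p,np.array([at(*a)]))[0]+.5-[205,225])*f))
for lx in(29,77):
  for k in range(-9,10):
    cv2.circle(g,pt(lx/1000,k/100,.020),2,(0,0,255) if k%5 else (255,0,0),-1)
cv2.imwrite('pics/bay.png',g)
E
```

```text
(no output)
```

View pics/bay.png

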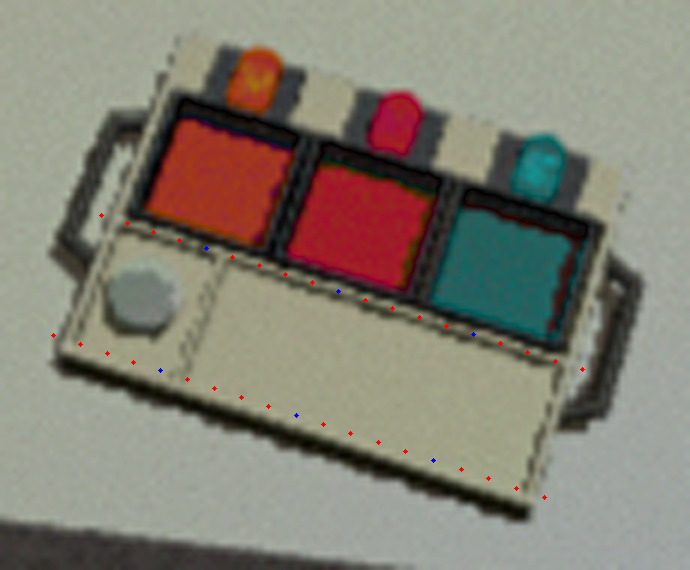

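Dots are 10 mm apart. The bay runs from about -43 mm (divider, crop 183–220 px) to +82 mm (right wall, about 528–558 px), so its centre is 19.5 mm toward +y of the row's middle. Corrected target: (0.671, 0.0725).

```bash
python3 plan.py .671 .0725 .029 -.205 4
```

```text
t 4.45 pos [0.6685 0.0494 0.0988] ang -0.202 w 0.282 j6 0.24
[[0.01, -0.001, 0.029], [0.01, -0.001, 0.029], [0.009, -0.001, 0.029], [0.01, -0.001, 0.029]] roll 0.0 deg/row 0.0 mm/row 18
```

Emit:
{"method": "move_arm", "body": {"linear": [[0.02,-0.002,0],[0.019,-0.002,0.028],[0,0,0.028],[0,0,0.028],[0,0,0.028],[0,0,0],[0,0,0],[0,0,0]], "roll": [0,0,0,0,0,0,0,0], "gripper": [1,1,1,1,1,1,1,1]}}

```text
time_s: 5.45
position: [0.6692, 0.0759, 0.0324]
tool_rot: [0.0, 0.773, 0.634, 0.0]
contact_force: [0.1, 0.1, -0.4]
gripper_width: 0.285
grasp_force: 30.1
```

```bash
python3 plan.py .671 .0725 .026 -.205 2; python3 - <<'E'
from h import *
p=snap('scene','b3.png'); i=cv2.imread('pics/b3.png')[200:320,200:340]; cv2.imwrite('pics/b3c.png',cv2.resize(i,None,fx=4.5,fy=4.5,interpolation=cv2.INTER_CUBIC))
E
```

```text
t 5.45 pos [0.6692 0.0759 0.0324] ang -0.198 w 0.285 j6 0.28
[[-0.002, 0.002, 0.005], [-0.003, 0.002, 0.006]] roll 0.001 deg/row 0.2 mm/row 4
```

View pics/b3c.png

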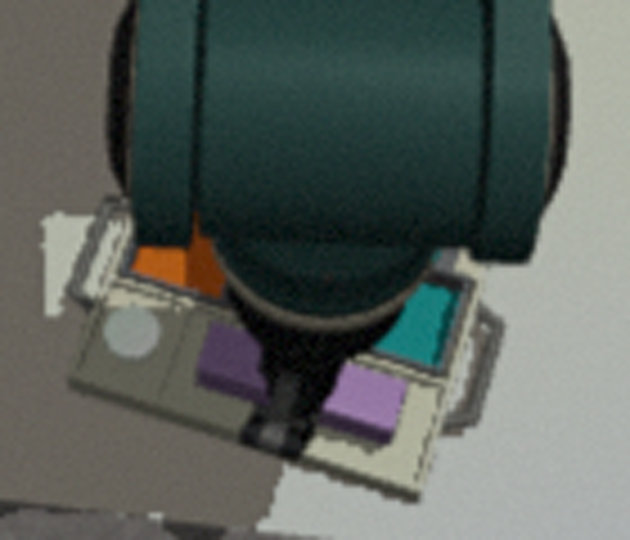

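The block is over the bay, clear of the divider and end wall. Lowering, opening slightly, and retreating.

Emit:
{"method": "move_arm", "body": {"linear": [[-0.002,0.002,0.004],[-0.002,0.002,0.004],[0,0,0.003],[0,0,0],[0,0,0],[0,0,0],[0,0,0]], "roll": [0,0,0,0,0,0,0], "gripper": [1,1,1,1,0.25,0.25,0.25]}}

```text
time_s: 6.38
position: [0.6706, 0.0732, 0.0247]
tool_rot: [-0.0, 0.773, 0.634, -0.0]
contact_force: [0.1, 0.5, 1.2]
gripper_width: 0.374
grasp_force: 0.0
```

```bash
python3 plan.py .60 .324 .14 .775 8;python3 plan.py .60 .324 .14 -.80 8
```

```text
t 6.38 pos [0.6706 0.0732 0.0247] ang -0.198 w 0.374 j6 -0.7
[[0.048, -0.025, -0.024], [0.051, -0.019, -0.024], [0.053, -0.012, -0.024], [0.054, -0.006, -0.024], [0.054, 0.001, -0.024], [0.054, 0.008, -0.024], [0.052, 0.014, -0.024], [0.05, 0.021, -0.024]] roll -0.039 deg/row -7.0 mm/row 36
t 6.38 pos [0.6706 0.0732 0.0247] ang -0.198 w 0.374 j6 0.87
[[0.048, -0.025, -0.024], [0.046, -0.028, -0.024], [0.044, -0.032, -0.024], [0.042, -0.035, -0.024], [0.039, -0.038, -0.024], [0.036, -0.041, -0.024], [0.033, -0.043, -0.024], [0.029, -0.045, -0.024]] roll 0.024 deg/row 4.3 mm/row 35
```

Emit:
{"method": "move_arm", "body": {"linear": [[0,0,-0.05],[0,0,-0.08],[0,0,-0.04]], "roll": [0,0,0], "gripper": [0.25,0.25,0]}}

```text
time_s: 6.75
position: [0.6713, 0.0732, 0.1297]
tool_rot: [0.001, 0.773, 0.634, 0.001]
contact_force: [-0.1, 0.6, -0.0]
gripper_width: 0.5
grasp_force: 0.0
```

```bash
python3 plan.py .6005 .324 .09 -.80 7
```

```text
t 6.75 pos [0.6713 0.0732 0.1297] ang -0.198 w 0.5 j6 0.87
[[0.055, -0.028, 0.009], [0.053, -0.033, 0.009], [0.05, -0.037, 0.01], [0.046, -0.041, 0.009], [0.043, -0.045, 0.01], [0.038, -0.049, 0.009], [0.035, -0.052, 0.01]] roll 0.027 deg/row 4.9 mm/row 38
```

Emit:
{"method": "move_arm", "body": {"linear": [[0.055,-0.028,0.0],[0.053,-0.033,0.009],[0.05,-0.037,0.01],[0.046,-0.041,0.009],[0.043,-0.045,0.01],[0.038,-0.049,0.009],[0.035,-0.052,0.01],[0,0,0]], "roll": [0.027,0.027,0.027,0.027,0.027,0.027,0.027,0], "gripper": [0,0,0,0,0,0,0,0]}}

```text
time_s: 7.75
position: [0.5987, 0.3262, 0.0919]
tool_rot: [-0.0, 0.925, 0.381, -0.001]
contact_force: [-0.2, -0.6, 1.1]
gripper_width: 0.499
grasp_force: 0.0
```

```bash
python3 plan.py .6005 .324 .044 -.80 4; python3 - <<'E'
from fit import *
p=snap('scene','b4.png');i=cv2.imread('pics/b4.png'); a=cv2.resize(i[220:310,330:440],(550,450),interpolation=cv2.INTER_CUBIC)
cv2.imwrite('pics/b4c.png',a)
c=i[225:320,205:320]
# lilac fit in the bay
b=(205,225,325,325); m=mask(p,b,137,45,True,18)
q=fit(lambda v,p,b:block([v[0],v[1],.014,v[2]],p,b),[(p,b,m)],[[.671,.073,1.366]],[.005,.005,.1]); print(m.sum(),q.x,q.fun)
E
```

```text
t 7.75 pos [0.5987 0.3262 0.0919] ang -0.79 w 0.499 j6 1.26
[[-0.0, 0.001, 0.02], [-0.0, 0.001, 0.02], [-0.0, 0.001, 0.02], [-0.0, 0.002, 0.02]] roll 0.001 deg/row 0.2 mm/row 12
628.0 [0.67157332 0.0700164  1.39073332] 0.14221931993961334
```

View pics/b4c.png

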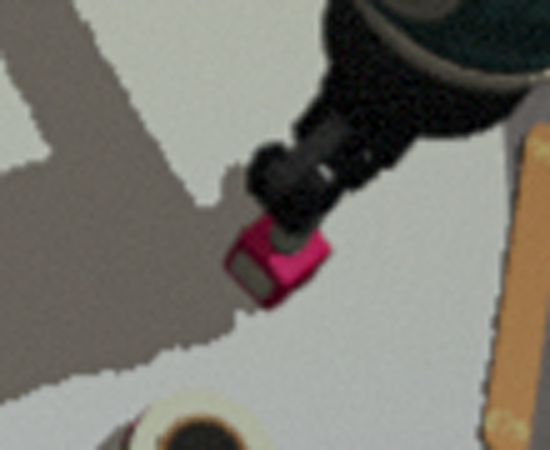

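The buffer sits in the bay at (0.672, 0.070), within a few mm of its centre. The crop shows the fingers straddling the pink cap.

Emit:
{"method": "move_arm", "body": {"linear": [[0,0.002,0.02],[0,0.002,0.02],[0,0.001,0.02],[0,0,0.018],[0,0,0],[0,0,0],[0,0,0],[0,0,0]], "roll": [0,0,0,0,0,0,0,0], "gripper": [0,0,0,0,1,1,1,1]}}

```text
time_s: 8.8
position: [0.6019, 0.3222, 0.0462]
tool_rot: [-0.0, 0.925, 0.38, 0.0]
contact_force: [0.6, -0.6, -0.3]
gripper_width: 0.174
grasp_force: 29.8
```

```bash
python3 plan.py .6124 .0648 .14 -.205 8
```

```text
t 8.8 pos [0.6019 0.3222 0.0462] ang -0.791 w 0.174 j6 0.66
[[-0.036, 0.04, -0.02], [-0.039, 0.037, -0.019], [-0.041, 0.034, -0.02], [-0.044, 0.031, -0.019], [-0.046, 0.028, -0.02], [-0.048, 0.024, -0.019], [-0.049, 0.021, -0.02], [-0.051, 0.017, -0.019]] roll -0.023 deg/row -4.1 mm/row 34
```

Emit:
{"method": "move_arm", "body": {"linear": [[-0.036,0.04,-0.05],[-0.039,0.037,-0.05],[-0.041,0.034,-0.03],[-0.044,0.031,-0.02],[-0.046,0.028,0],[-0.048,0.024,0],[-0.049,0.021,0],[-0.051,0.017,0]], "roll": [-0.023,-0.023,-0.023,-0.023,-0.023,-0.023,-0.023,-0.023], "gripper": [1,1,1,1,1,1,1,1]}}

```text
time_s: 9.8
position: [0.6126, 0.0638, 0.1362]
tool_rot: [0.0, 0.778, 0.629, 0.0]
contact_force: [-0.4, -0.1, -0.5]
gripper_width: 0.172
grasp_force: 29.8
```

```bash
python3 plan.py .6124 .0648 .056 -.205 4; python3 - <<'E'
from h import *
p=snap('scene','b5.png'); i=cv2.imread('pics/b5.png')[190:320,190:340]; cv2.imwrite('pics/b5c.png',cv2.resize(i,None,fx=4,fy=4,interpolation=cv2.INTER_CUBIC))
E
```

```text
t 9.8 pos [0.6126 0.0638 0.1362] ang -0.211 w 0.172 j6 0.27
[[0.0, -0.0, 0.033], [0.001, -0.0, 0.034], [0.0, -0.0, 0.033], [0.001, -0.001, 0.034]] roll -0.0 deg/row -0.0 mm/row 20
```

View pics/b5c.png

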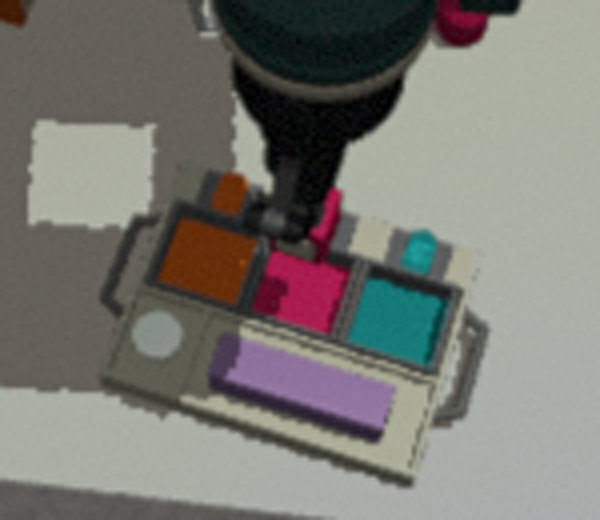

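The buffer lies centred in the bay and the pink bottle hangs over its well. Setting it down at TCP z of about 0.053.

Emit:
{"method": "move_arm", "body": {"linear": [[0,0,0.04],[0.001,0,0.04],[0,0,0.035],[0,0,0.015],[0,0,0.008],[0,0,0],[0,0,0],[0,0,0]], "roll": [0,0,0,0,0,0,0,0], "gripper": [1,1,1,1,1,1,1,1]}}

```text
time_s: 10.85
position: [0.6129, 0.0654, 0.0537]
tool_rot: [0.0, 0.778, 0.628, 0.0]
contact_force: [-0.3, 0.0, -0.1]
gripper_width: 0.173
grasp_force: 29.8
```

Emit:
{"method": "move_arm", "body": {"linear": [[0,0,0.002],[0,0,0],[0,0,0],[0,0,0],[0,0,-0.04],[0,0,-0.07],[0,0,-0.05]], "roll": [0,0,0,0,0,0,0], "gripper": [1,1,0.2,0.2,0.2,0.2,0]}}

```text
time_s: 11.72
position: [0.6129, 0.0654, 0.1496]
tool_rot: [0.0, 0.778, 0.628, 0.0]
contact_force: [0.6, -0.4, -0.6]
gripper_width: 0.499
grasp_force: 0.0
```

```bash
python3 plan.py .445 -.129 .09 -.17 7
```

```text
t 11.72 pos [0.6129 0.0654 0.1496] ang -0.213 w 0.499 j6 0.23
[[-0.054, -0.029, 0.014], [-0.053, -0.03, 0.014], [-0.053, -0.03, 0.014], [-0.053, -0.03, 0.014], [-0.053, -0.031, 0.014], [-0.053, -0.031, 0.015], [-0.053, -0.031, 0.014]] roll -0.002 deg/row -0.4 mm/row 38
```

Emit:
{"method": "move_arm", "body": {"linear": [[-0.054,-0.029,0],[-0.053,-0.03,0.014],[-0.053,-0.03,0.014],[-0.053,-0.03,0.014],[-0.053,-0.031,0.02],[-0.053,-0.031,0.02],[-0.053,-0.031,0.016],[0,0,0]], "roll": [-0.002,-0.002,-0.002,-0.002,-0.002,-0.002,-0.002,0], "gripper": [0,0,0,0,0,0,0,0]}}

```text
time_s: 12.72
position: [0.4434, -0.1302, 0.0884]
tool_rot: [-0.0, 0.765, 0.644, -0.0]
contact_force: [-0.4, 0.6, 0.9]
gripper_width: 0.502
grasp_force: 0.0
```

```bash
python3 plan.py .445 -.129 .046 -.17 4; python3 - <<'E'
from h import *
p=snap('scene','b6.png'); i=cv2.imread('pics/b6.png')[130:320,150:330]; cv2.imwrite('pics/b6c.png',cv2.resize(i,None,fx=3.1,fy=3.1,interpolation=cv2.INTER_CUBIC))
E
```

```text
t 12.72 pos [ 0.4434 -0.1302  0.0884] ang -0.172 w 0.502 j6 -0.17
[[0.001, 0.001, 0.018], [0.0, 0.0, 0.018], [0.001, 0.001, 0.017], [0.0, 0.0, 0.018]] roll -0.0 deg/row -0.0 mm/row 11
```

View pics/b6c.png

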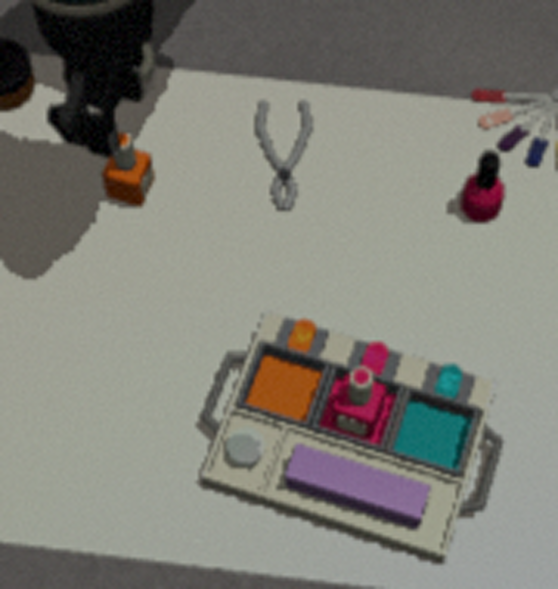

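Pink stands upright in its well, the buffer is centred, and the air-dry bottle is untouched. The gripper is over the orange cap at crop (125,145). Grasping.

Emit:
{"method": "move_arm", "body": {"linear": [[0.001,0.001,0.018],[0,0,0.018],[0.001,0.001,0.017],[0,0,0.018],[0,0,0],[0,0,0],[0,0,0],[0,0,0]], "roll": [0,0,0,0,0,0,0,0], "gripper": [0,0,0,0,1,1,1,1]}}

```text
time_s: 13.78
position: [0.4463, -0.1281, 0.0468]
tool_rot: [0.0, 0.764, 0.645, 0.0]
contact_force: [-0.9, 1.2, -1.1]
gripper_width: 0.174
grasp_force: 29.8
```

```bash
python3 plan.py .6015 .0115 .14 -.205 7
```

```text
t 13.78 pos [ 0.4463 -0.1281  0.0468] ang -0.169 w 0.174 j6 -0.13
[[0.039, 0.031, -0.022], [0.039, 0.031, -0.022], [0.039, 0.03, -0.022], [0.04, 0.03, -0.022], [0.04, 0.03, -0.022], [0.04, 0.029, -0.023], [0.04, 0.03, -0.022]] roll 0.002 deg/row 0.4 mm/row 33
```

Emit:
{"method": "move_arm", "body": {"linear": [[0.039,0.031,-0.05],[0.039,0.031,-0.05],[0.039,0.03,-0.035],[0.04,0.03,-0.02],[0.04,0.03,0],[0.04,0.029,0],[0.04,0.03,0],[0,0,0]], "roll": [0.002,0.002,0.002,0.002,0.002,0.002,0.002,0], "gripper": [1,1,1,1,1,1,1,1]}}

```text
time_s: 14.78
position: [0.6024, 0.0126, 0.1392]
tool_rot: [-0.0, 0.778, 0.628, -0.0]
contact_force: [-1.0, 0.6, -0.3]
gripper_width: 0.176
grasp_force: 29.8
```

```bash
python3 plan.py .6015 .0115 .0535 -.205 4
```

```text
t 14.78 pos [0.6024 0.0126 0.1392] ang -0.212 w 0.176 j6 0.18
[[-0.001, -0.0, 0.036], [-0.0, -0.0, 0.036], [-0.001, -0.001, 0.035], [-0.0, -0.0, 0.036]] roll -0.001 deg/row -0.2 mm/row 22
```

Emit:
{"method": "move_arm", "body": {"linear": [[-0.001,0,0.04],[-0.001,0,0.04],[0,-0.001,0.035],[0,0,0.015],[0,0,0.012],[0,0,0],[0,0,0],[0,0,0]], "roll": [0,0,0,0,0,0,0,0], "gripper": [1,1,1,1,1,1,1,1]}}

```text
time_s: 15.78
position: [0.601, 0.0105, 0.0549]
tool_rot: [0.0, 0.778, 0.628, 0.0]
contact_force: [-0.5, 0.4, -0.0]
gripper_width: 0.179
grasp_force: 29.9
```

Emit:
{"method": "move_arm", "body": {"linear": [[0,0,0.002],[0,0,0],[0,0,0],[0,0,0],[0,0,-0.04],[0,0,-0.07],[0,0,-0.05]], "roll": [0,0,0,0,0,0,0], "gripper": [1,1,0.2,0.2,0.2,0.2,0]}}

```text
time_s: 16.65
position: [0.601, 0.0105, 0.151]
tool_rot: [0.0, 0.778, 0.628, 0.0]
contact_force: [0.4, 0.3, -0.4]
gripper_width: 0.502
grasp_force: 0.0
```

```bash
python3 plan.py .5464 -.3175 .09 -.84 8;  python3 plan.py .5464 -.3175 .09 .73 8
```

```text
t 16.65 pos [0.601  0.0105 0.151 ] ang -0.213 w 0.502 j6 0.82
[[-0.069, 0.003, 0.013], [-0.069, 0.009, 0.013], [-0.068, 0.014, 0.013], [-0.066, 0.019, 0.013], [-0.065, 0.025, 0.012], [-0.063, 0.03, 0.013], [-0.06, 0.034, 0.012], [-0.057, 0.039, 0.013]] roll 0.025 deg/row 4.5 mm/row 42
t 16.65 pos [0.601  0.0105 0.151 ] ang -0.213 w 0.502 j6 -0.75
[[-0.069, 0.003, 0.013], [-0.069, -0.005, 0.013], [-0.068, -0.013, 0.013], [-0.066, -0.021, 0.013], [-0.063, -0.029, 0.012], [-0.059, -0.036, 0.013], [-0.055, -0.043, 0.012], [-0.049, -0.049, 0.013]] roll -0.038 deg/row -6.8 mm/row 42
```

Taking the first option (closing angle -0.84).

Emit:
{"method": "move_arm", "body": {"linear": [[-0.069,0.003,0],[-0.069,0.009,0.013],[-0.068,0.014,0.013],[-0.066,0.019,0.013],[-0.065,0.025,0.012],[-0.063,0.03,0.015],[-0.06,0.034,0.017],[-0.057,0.039,0.017]], "roll": [0.025,0.025,0.025,0.025,0.025,0.025,0.025,0.025], "gripper": [0,0,0,0,0,0,0,0]}}

```text
time_s: 17.65
position: [0.5457, -0.3188, 0.0889]
tool_rot: [0.0, 0.935, 0.355, 0.0]
contact_force: [0.7, -0.0, 0.5]
gripper_width: 0.501
grasp_force: 0.0
```

Emit:
{"method": "move_arm", "body": {"linear": [[0,0,0]], "roll": [0], "gripper": [0]}}

```text
time_s: 17.77
position: [0.5451, -0.3195, 0.088]
tool_rot: [-0.0, 0.935, 0.355, -0.001]
contact_force: [-0.1, 0.5, -0.4]
gripper_width: 0.499
grasp_force: 0.0
```

```bash
python3 plan.py .5464 -.3175 .046 -.84 4; python3 - <<'E'
from h import *
p=snap('scene','b7.png'); i=cv2.imread('pics/b7.png')[130:320,70:330]; cv2.imwrite('pics/b7c.png',cv2.resize(i,None,fx=3,fy=3,interpolation=cv2.INTER_CUBIC))
E
```

```text
t 17.77 pos [ 0.5451 -0.3195  0.088 ] ang -0.845 w 0.499 j6 0.27
[[0.001, -0.0, 0.018], [0.001, -0.0, 0.017], [0.001, -0.0, 0.018], [0.001, -0.001, 0.017]] roll -0.0 deg/row -0.0 mm/row 10
```

View pics/b7c.png

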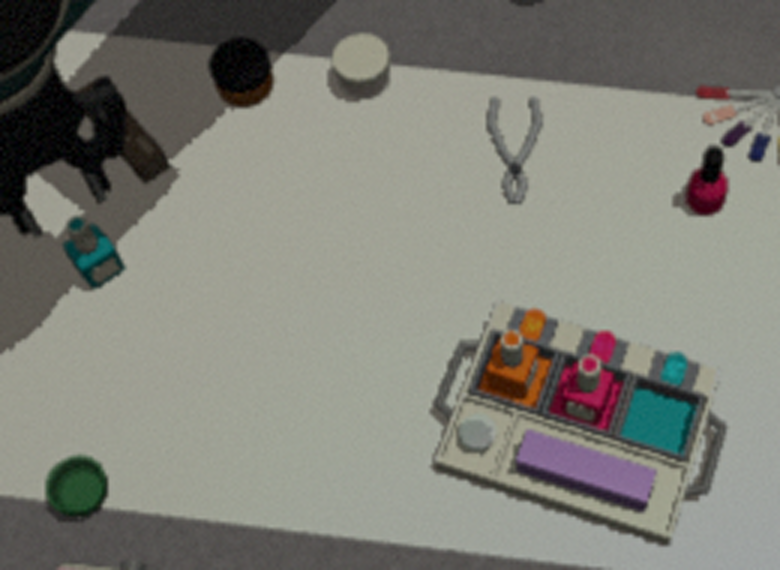

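Orange is upright in its well. The fingers straddle the turquoise cap at crop (80,225), well clear of the used buffer.

Emit:
{"method": "move_arm", "body": {"linear": [[0.001,0,0.018],[0.001,0,0.017],[0.001,0,0.018],[0.001,-0.001,0.017],[0,0,0],[0,0,0],[0,0,0],[0,0,0]], "roll": [0,0,0,0,0,0,0,0], "gripper": [0,0,0,0,1,1,1,1]}}

```text
time_s: 18.82
position: [0.5476, -0.3155, 0.0474]
tool_rot: [0.0, 0.934, 0.357, 0.0]
contact_force: [0.3, -0.1, -0.3]
gripper_width: 0.169
grasp_force: 29.6
```

Emit:
{"method": "move_arm", "body": {"linear": [[0,0,-0.08],[0,0,-0.08]], "roll": [0,0], "gripper": [1,1]}}

```text
time_s: 19.08
position: [0.5472, -0.3153, 0.1441]
tool_rot: [-0.0, 0.934, 0.357, -0.0]
contact_force: [0.2, -0.3, -0.7]
gripper_width: 0.174
grasp_force: 29.6
```

```bash
python3 plan.py .6235 .1182 .165 -.205 8
```

```text
t 19.07 pos [ 0.5472 -0.3153  0.1441] ang -0.842 w 0.174 j6 -0.36
[[0.072, -0.057, -0.004], [0.076, -0.051, -0.004], [0.08, -0.045, -0.004], [0.083, -0.038, -0.005], [0.086, -0.032, -0.004], [0.088, -0.025, -0.005], [0.09, -0.018, -0.004], [0.092, -0.01, -0.005]] roll -0.025 deg/row -4.5 mm/row 56
```

Emit:
{"method": "move_arm", "body": {"linear": [[0.072,-0.057,-0.01],[0.076,-0.051,-0.01],[0.08,-0.045,-0.01],[0.083,-0.038,-0.005],[0.086,-0.032,0],[0.088,-0.025,0],[0.09,-0.018,0],[0.092,-0.01,0]], "roll": [-0.025,-0.025,-0.025,-0.025,-0.025,-0.025,-0.025,-0.025], "gripper": [1,1,1,1,1,1,1,1]}}

```text
time_s: 20.08
position: [0.6239, 0.1201, 0.1645]
tool_rot: [0.0, 0.778, 0.629, 0.0]
contact_force: [0.8, -0.2, -1.3]
gripper_width: 0.173
grasp_force: 29.7
```

Emit:
{"method": "move_arm", "body": {"linear": [[0,0,0],[0,0,0]], "roll": [0,0], "gripper": [1,1]}}

```text
time_s: 20.32
position: [0.6237, 0.1182, 0.1641]
tool_rot: [0.0, 0.778, 0.628, -0.0]
contact_force: [0.9, -0.5, -0.4]
gripper_width: 0.173
grasp_force: 29.7
```

```bash
python3 plan.py .6235 .1182 .0543 -.205 6
```

```text
t 20.32 pos [0.6237 0.1182 0.1641] ang -0.213 w 0.173 j6 0.35
[[-0.0, -0.0, 0.03], [-0.0, -0.0, 0.031], [-0.0, -0.0, 0.03], [-0.0, -0.0, 0.031], [-0.0, -0.0, 0.03], [-0.0, -0.0, 0.031]] roll -0.0 deg/row -0.0 mm/row 19
```

Emit:
{"method": "move_arm", "body": {"linear": [[0,0,0.04],[0,0,0.05],[0,0,0.04],[0,0,0.03],[0,0,0.015],[0,0,0.007],[0,0,0],[0,0,0]], "roll": [0,0,0,0,0,0,0,0], "gripper": [1,1,1,1,1,1,1,1]}}

```text
time_s: 21.32
position: [0.6241, 0.1184, 0.0557]
tool_rot: [0.0, 0.778, 0.628, 0.0]
contact_force: [-0.4, -0.4, -0.6]
gripper_width: 0.176
grasp_force: 29.7
```

Emit:
{"method": "move_arm", "body": {"linear": [[0,0,0.002],[0,0,0],[0,0,0],[0,0,0],[0,0,-0.04],[0,0,-0.07],[0,0,-0.08]], "roll": [0,0,0,0,0,0,0], "gripper": [1,1,0.2,0.2,0.2,0.2,0]}}

```text
time_s: 22.2
position: [0.6234, 0.1182, 0.1684]
tool_rot: [-0.0, 0.778, 0.628, -0.001]
contact_force: [0.6, 0.6, -0.0]
gripper_width: 0.504
grasp_force: 0.0
```

Emit:
{"method": "move_arm", "body": {"linear": [[0.05,-0.07,0],[0.05,-0.07,0],[0.05,-0.07,0],[0.05,-0.07,0],[0,0,0]], "roll": [0,0,0,0,0], "gripper": [0,0,0,0,0]}}

```text
time_s: 22.82
position: [0.4832, 0.2731, 0.168]
tool_rot: [-0.0, 0.777, 0.629, 0.0]
contact_force: [-0.0, -0.1, -0.4]
gripper_width: 0.502
grasp_force: 0.0
```

```bash
python3 - <<'E'
from h import *
p=snap('scene','b8.png'); i=cv2.imread('pics/b8.png')[130:320,70:330]; cv2.imwrite('pics/b8c.png',cv2.resize(i,None,fx=3,fy=3,interpolation=cv2.INTER_CUBIC))
E
```

```text
(no output)
```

View pics/b8c.png

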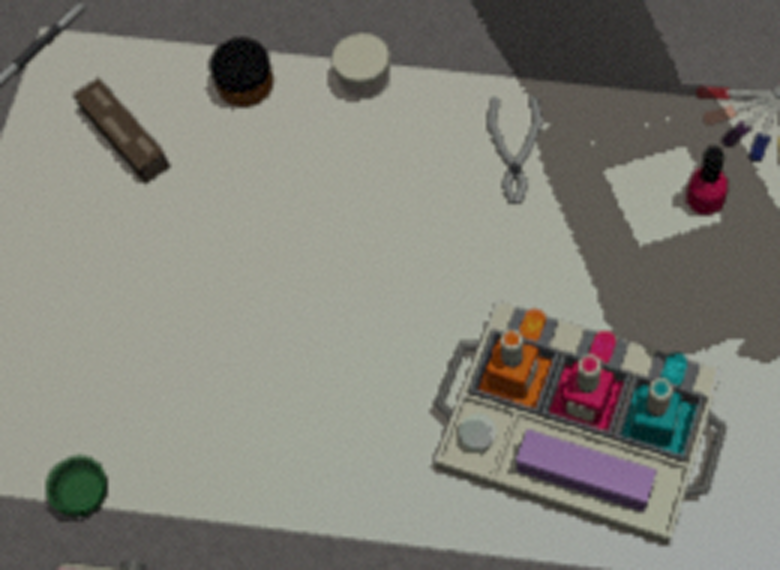

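All three bottles stand upright in their own wells: orange (512,370), pink (588,395) and turquoise (660,415). The lilac block lies flat in the bay at (585,470), and the used buffer and air-dry bottle have not moved.

```bash
python3 -c "
from cell import ctrl; print(ctrl.sign_off())"
```

```text
the job is handed in; nothing more can be done
None
```

The job is handed in: in the last picture all three gel bottles stood upright in their own wells, the lilac buffer lay flat in the bay, and the air-dry bottle and used buffer were unmoved; sign-off returned no verdict.

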